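Put the collet chucks away in the divided box

TASK

Two collet chucks stand on the bench beside the presetting machine: steel shanks with a nut at the foot. Put them away in the two empty cells of the white divided box, one per cell, standing upright on their nuts as the two already stored there, and set each down gently on the cell's floor rather than letting it drop.

Things in the scene. Friction and masses are not known exactly. Their poses are not given: they have to be found in the camera images.
- chuck_a_mid (a point): Collet chuck standing on its nut: round, 100 mm tall, 0.35 kg. Dark nut 34 mm across up to 26 mm, collar 26 mm across up to 34 mm, then a bright shank 20 mm across, to be gripped. Point: on its axis, half-way up (50 mm); z up, yaw means nothing. No other thing taller than 45 mm within 100 mm; other pieces near: plain cylinder 38 x 60 mm tall, ring nut, bare conical collet 40 mm tall.
- chuck_b_mid (a point): Second collet chuck standing on its nut: round, 100 mm tall, 0.35 kg. Dark nut 34 mm across up to 26 mm, collar 26 mm across up to 34 mm, then a bright shank 20 mm across, to be gripped. Point: on its axis, half-way up (50 mm); z up, yaw means nothing. No other thing taller than 45 mm within 100 mm; other pieces near: plain cylinder 38 x 60 mm tall, ring nut, bare conical collet 40 mm tall.
- cell_1: One of the empty cells of the fixed white box: black disc on its floor. 2 x 2 square cells, 76 mm clear, 80 mm apart; walls 4 mm thick, 40 mm tall above the cell floor, which is 4 mm above the bench. The other two cells hold like chucks, centred, tops 104 mm above the bench. Point: centre of the cell's floor surface; x, y along the walls, z up.
- cell_2: Other of the empty cells of the fixed white box: black disc on its floor. 2 x 2 square cells, 76 mm clear, 80 mm apart; walls 4 mm thick, 40 mm tall above the cell floor, which is 4 mm above the bench. The other two cells hold like chucks, centred, tops 104 mm above the bench. Point: centre of the cell's floor surface; x, y along the walls, z up.
Mind the look-alikes: they are no part of the job. Leave any green or yellow look-alike of the part that bears chuck_a_mid alone.

How it is judged:
By the outcome, as a careful person would: the job done as asked, in the order asked, and still so for the second after the job is handed in, with the robot touching nothing.
It also fails if it takes over 54 s, if anything falls off the work surface, if the arm or the gripper's body presses on something with over 40 N, if the wrist force passes 120 N, or if a joint passes its speed limit or range.

ROBOT

A 6-joint arm with a two-finger parallel gripper is mounted at the origin on the work surface. World frame = base frame: x ahead of the robot, y to its left, z up, the work surface at z = 0. Lengths are in m, angles in rad, forces in N, time in s.
With the tool pointing down it reaches from about 0.25 to 0.85 m from the base axis. Payload 12.5 kg.
Tool frame: the origin (TCP) lies at the very end of the fingers, on their centre line; the grasp point (between the pads) lies 19 mm behind it; z points along the fingers, y is the direction in which the jaws open and shut (so a half turn about z gives the same grasp; the last joint's range is limited). The gripper opens to 93 mm and grips with 3 to 60 N. Pads are 15 mm wide; open, the fingers measure 128 mm over their backs; the gripper's body (75 mm by 188 mm) begins 65 mm behind the grasp point.
Start: joints at [1.038, 0.351, 1.652, -0, 1.139, -0.085], TCP at [0.238, 0.496, 0.219] pointing down, gripper open.
Joint ranges: [-2.75, 2.75], [-0.79, 2.1], [0.01, 2.65], [-1.57, 4.71], [0.07, 3.14], [-2.87, 2.87]. Speed limits (rad/s): [2.22, 2.22, 2.79, 3.14, 3.14, 3.14].

INTERFACE

Orientations are given as a unit quaternion [x, y, z, w].
In Python, from bench import reach, move_straight, movej, set_gripper, dwell, solve_ik, grab_frame, Unreachable, close_job, outline_of, get_time_s, get_joints, get_joint_vel, get_joint_torque, get_position, get_ee_rot, get_force, get_wrist_torque, get_opening gives the robot as it stands. The module is installed in compiled form; this text tells all that it offers. Calls block until the motion is done:
- reach(position, orientation): joint-space move of the TCP to a pose.
- move_straight(position, rate=0.15, frame=None, f_stop=None): straight line of the TCP; frame=None keeps the orientation; rate is the mean speed in m/s. With f_stop (N) it stops when the force on the tool has changed by that much, and returns True; else False.
- movej(angles): joint-space move.
- set_gripper(opening, effort=None): opening from 0.0 (shut) to 1.0 (fully open); effort is the grip in N (None keeps the last); returns when the fingers have stopped.
- dwell(seconds).
- solve_ik(position, orientation): joint angles nearest the present ones, or None.
- grab_frame(name): name is "side" or "top" or "wrist"; returns a dict with "image" (400x640x3 uint8, red, green, blue), "intrinsics" (3x3 intrinsics, pixels), "distortion" ([k1, k2, p1, p2, k3] as OpenCV has them; the pictures are not rectified), "R" (3x3) and "t" (3): a world point X has camera coordinates R X + t; the wrist camera has in their place "tool_from_camera" (4x4, takes a point from camera to tool coordinates, whose origin is the TCP and whose axes are the flange's). Camera axes: x right, y down, z forward; pixel columns grow to the right and rows downward; lengths in m; the calibration is good to about 2 mm. A picture is of the moment at which its call begins: read the wrist's pose just before it. There is no depth.
A pose or a line that the arm cannot do raises Unreachable and nothing moves.
- close_job(): hands the job in, once; it reports no verdict.
Trained networks look in a picture, given as the dict that the camera call returned (one of the last four; its "shot" number tells which), for a name from the list of things; names that differ only in an ending like _2 or _b are one class to them, and where a whole thing is asked for, a point or a joint stands for the part that bears it (a point fixed in the world has none). Each returns a list of dicts, best first, with "score" (0 to 1); they miss things now and then, are a little off and sometimes report something else, mostly with a low value. They report only what shows in the picture. A call takes as long as a camera call. They do not tell look-alikes from the thing itself.
- outline_of(target, picture): "mask" (400x640 bool, what is visible of it) and "centre" ([column, row] in pixels, amid what is visible of it).
Readings, each from a call of its own:
- get_time_s(): time.
- get_joints(): joint angles.
- get_joint_vel(): joint speeds.
- get_joint_torque(): joint torques, N m.
- get_position(): TCP position.
- get_ee_rot(): TCP orientation.
- get_force(): force on the tool from outside, world axes, zero at the start.
- get_wrist_torque(): the same for the moment, N m.
- get_opening(): opening from 0.0 (shut) to 1.0 (fully open).
Only numpy, scipy, OpenCV 4.12 (cv2) and the standard library are available. Lean on these libraries where they do the work, as an engineer would, in place of code of your own. Each camera call takes 0.05 s, during which the arm holds its last target. There are 200 camera calls.

## Working session

There is one attempt and no reset: what is moved stays moved. The work goes in short steps, each a Python script; the robot and the scene stay as the last script left them, time stands still between calls to the robot, and variables do not carry over. Pictures are saved under pics/ and viewed, about 8 in all and at most 12, crops included, and the job is handed in when it is done.

```bash
mkdir -p pics; cat > h.py <<'E'
import numpy as np, cv2
from bench import *
def save(f,n,pts=()):
    im=cv2.cvtColor(f["image"],cv2.COLOR_RGB2BGR).copy()
    for p in pts: cv2.circle(im,tuple(int(v) for v in p),4,(255,0,255),1)
    cv2.imwrite(f"pics/{n}.png",im)
def ray(f,uv):
    K=np.array(f["intrinsics"]);D=np.array(f["distortion"],float)
    p=cv2.undistortPoints(np.array([[uv]],float),K,D)[0,0]
    R=np.array(f["R"]);t=np.array(f["t"]).ravel()
    return -R.T@t, R.T@np.array([p[0],p[1],1])
def atz(f,uv,z):
    o,d=ray(f,uv); return o+d*(z-o[2])/d[2]
def proj(f,X):
    return cv2.projectPoints(np.array(X,float).reshape(-1,3),cv2.Rodrigues(np.array(f["R"]))[0],np.array(f["t"],float),np.array(f["intrinsics"]),np.array(f["distortion"],float))[0].reshape(-1,2)
E
python3 - <<'E'
from h import *
print(get_time_s(),get_ee_rot(),get_opening())
for n in ("top","side"):
    f=grab_frame(n); save(f,n)
    print(n,"campos",ray(f,(320,200))[0].round(3))
    for t,z in(("chuck_a_mid",.05),("cell_1",.004)):
        for r in outline_of(t,f):
            ys,xs=np.nonzero(r["mask"])
            print(t,round(r["score"],2),np.round(r["centre"],1),xs.min(),xs.max(),ys.min(),ys.max(),atz(f,r["centre"],z).round(3))
E
```

```text
0.0 [ 2.22039080e-01  9.75037586e-01 -5.72789602e-04 -1.59044079e-04] 1.0032919153478532
top campos [0.421 0.013 0.702]
chuck_a_mid 0.81 [394.1 232.1] 384 410 223 242 [ 0.489 -0.135  0.05 ]
chuck_a_mid 0.67 [318.4 256. ] 305 323 247 265 [ 0.445 -0.002  0.05 ]
chuck_a_mid 0.64 [352.2 240. ] 344 364 232 250 [ 0.474 -0.061  0.05 ]
cell_1 0.71 [182.8 206.6] 172 187 198 213 [0.535 0.254 0.004]
cell_1 0.46 [193.1 247.1] 181 196 239 254 [0.46  0.229 0.004]
side campos [ 0.211 -0.455  0.601]
chuck_a_mid 0.92 [345.6 256.6] 333 351 231 275 [ 0.49  -0.153  0.05 ]
chuck_a_mid 0.9 [316.  233.9] 305 321 210 251 [ 0.475 -0.076  0.05 ]
chuck_a_mid 0.58 [281.7 219.1] 275 291 194 235 [ 0.439 -0.005  0.05 ]
cell_1 0.18 [313.9 231.4] 305 320 211 251 [ 0.497 -0.037  0.004]
```

View pics/top.png

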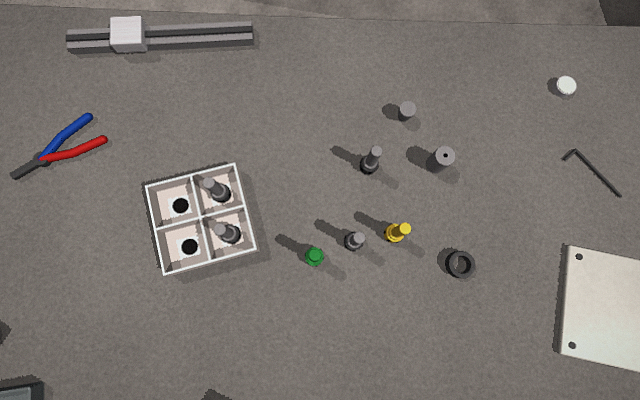

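View pics/side.png

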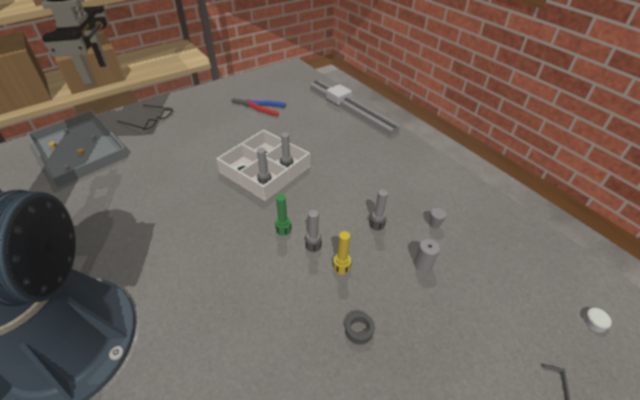

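The top view shows the steel chucks at about (354,240) and (371,160). The green (315,256) and yellow (398,232) ones are look-alikes. The empty cells have their discs at (181,206) and (190,247). The side view agrees, with the chucks at (314,230) and (379,210). Next I'll look closer with the wrist camera.

```bash
cat >> h.py <<'E'
from scipy.spatial.transform import Rotation as Ro
from scipy.optimize import least_squares
def wrist():
    p=np.array(get_position());q=get_ee_rot()
    f=grab_frame("wrist")
    T=np.eye(4);T[:3,:3]=Ro.from_quat(q).as_matrix();T[:3,3]=p
    M=np.linalg.inv(T@np.array(f["tool_from_camera"])); f["R"]=M[:3,:3];f["t"]=M[:3,3]
    return f
def down(jaw):  # jaw = angle of jaw axis in world
    y=np.array([np.cos(jaw),np.sin(jaw),0]);z=np.array([0,0,-1.])
    return Ro.from_matrix(np.c_[np.cross(y,z),y,z]).as_quat()
def sil(f,xy,z0=0):
    a=np.linspace(0,2*np.pi,40);m=np.zeros((1600,2560),np.uint8)
    for r,b,t in((.017,0,.026),(.013,.026,.034),(.010,.034,.1)):
        P=np.array([[xy[0]+r*np.cos(k),xy[1]+r*np.sin(k),z0+z] for z in(b,t) for k in a])
        h=cv2.convexHull((proj(f,P)*64).astype(np.int32)) 
        cv2.fillConvexPoly(m,h,1,shift=4)
    ys,xs=np.nonzero(m); return np.array([xs.mean(),ys.mean()])/4 if len(xs) else np.array([1e3,1e3])
def fit(obs,x0,z0=0):  # obs: list of (frame, mask)
    c=[np.argwhere(m).mean(0)[::-1] for _,m in obs]
    r=least_squares(lambda p:np.concatenate([sil(f,p,z0)-k for (f,_),k in zip(obs,c)]),x0,diff_step=.01)
    return r.x, np.round(r.fun,1)
E
python3 - <<'E'
from h import *
f=grab_frame("top");g=f["image"].max(2)
for u,v in((181,206),(190,247)):
    m=np.zeros(g.shape,bool);m[v-13:v+14,u-13:u+14]=1
    ys,xs=np.nonzero(m&(g<45)); print("disc",len(xs),xs.mean(),ys.mean(),atz(f,(xs.mean(),ys.mean()),.004).round(4))
for c in((147,185),(236,164),(257,249),(163,274)): print("corner",atz(f,c,.044).round(3))
print("A",atz(f,(359,237),.1).round(3),"B",atz(f,(376,152),.1).round(3))
A=atz(f,(359,237),.1)
s=np.array([.475,-.075]);print(s)
jaw=.3
print(solve_ik([s[0],s[1],.22],down(jaw)),solve_ik([s[0],s[1],.22],down(jaw+np.pi)))
cands=[(np.abs(np.array(q)-get_joints()).max(),j) for j in(jaw,jaw-np.pi) if (q:=solve_ik([s[0],s[1],.24],down(j))) is not None]
j=min(cands)[1];print("jaw",j)
reach([s[0]-.03,s[1]+.0,.24],down(j))
w=wrist();pts=[]
for r in outline_of("chuck_a_mid",w):
    ys,xs=np.nonzero(r["mask"]);pts.append(r["centre"])
    px=np.median(w["image"][r["mask"]],0)
    print(round(r["score"],2),np.round(r["centre"],1),xs.min(),xs.max(),ys.min(),ys.max(),px,atz(w,r["centre"],.05).round(3),*( fit([(w,r["mask"])],atz(w,r["centre"],.05)[:2])))
save(w,"w1",pts);print(get_time_s())
E
```

```text
disc 167 180.18562874251498 205.21556886227546 [0.5376 0.2586 0.004 ]
disc 180 189.13888888888889 246.20555555555555 [0.4613 0.2359 0.004 ]
corner [0.566 0.306 0.044]
corner [0.609 0.151 0.044]
corner [0.456 0.106 0.044]
corner [0.411 0.263 0.044]
A [ 0.475 -0.066  0.1  ] B [ 0.62  -0.096  0.1  ]
[ 0.475 -0.075]
[-2.53450000e-01  2.23215545e-01  1.82240932e+00 -4.44089210e-16
  1.09596779e+00 -5.53450000e-01] [-2.53450000e-01  2.23215545e-01  1.82240932e+00 -4.44089210e-16
  1.09596779e+00  2.58814265e+00]
jaw 0.3
0.77 [349.1 178.4] 329 359 161 200 [123. 117. 110.] [ 0.478 -0.061  0.05 ] [ 0.47474402 -0.065182  ] [ 0. -0.]
0.68 [341.1 111.8] 324 354 96 125 [ 67. 132.  72.] [0.447 0.005 0.05 ] [0.4455744  0.00682292] [0. 0.]
0.67 [336.8 239.8] 323 350 219 270 [177.5 145.   64.5] [ 0.488 -0.136  0.05 ] [ 0.49083441 -0.14077726] [-0.  0.]
2.625
```

View pics/w1.png

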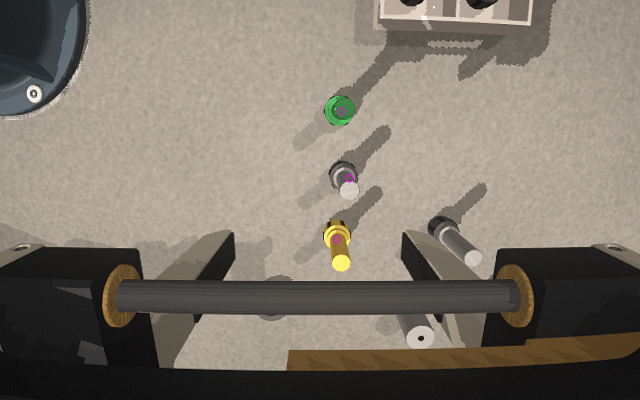

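The wrist view matches: steel chuck A is at (349,178), between green (341,112) and yellow (337,240), and chuck B is at (455,240). A comes out at (0.475, -0.065), and the top view agrees. A jaw angle of 0.3 keeps the fingers clear of both look-alikes.

```bash
cat >> h.py <<'E'
def pick(x,y):
    move_straight([x,y,.13],.2); move_straight([x,y,.056],.08)
    set_gripper(0.0,30); print("grip",get_opening(),get_force(),get_position())
    move_straight([x,y,.20],.15); print("lifted",get_opening(),get_force())
def place(x,y):
    move_straight([x,y,.20],.2); move_straight([x,y,.068],.12)
    dwell(.3)
    print("touch",move_straight([x,y,.054],.012,f_stop=3),get_position(),get_force())
    set_gripper(.45); dwell(.2); print("open",get_opening(),get_force())
    move_straight([x,y,.20],.12)
E
python3 - <<'E'
from h import *
set_gripper(.6)
pick(.4747,-.0655)
print(get_time_s())
w=wrist();save(w,"w2")
E
```

```text
grip 0.21036394770558656 [0.51188801 0.04875373 0.09426186] [ 0.47480872 -0.065517    0.05605014]
lifted 0.21276205505274043 [-0.77483557 -1.14686738 -3.01942287]
6.9833
```

View pics/w2.png

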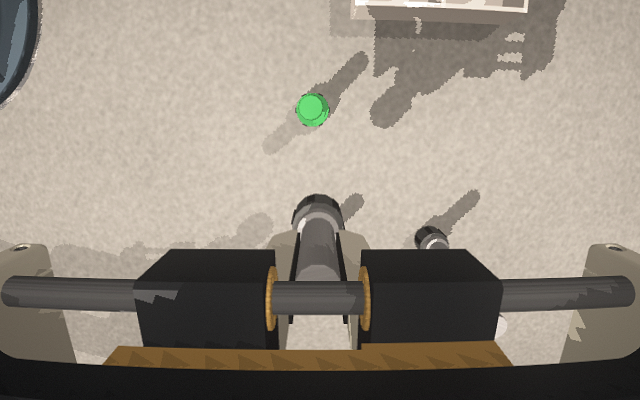

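Chuck A is held upright: the wrist picture shows the shank at (318,240) between the pads, and the weight reads 3 N. Next I'll place it, then look at B.

```bash
python3 - <<'E'
from h import *
place(.5376,.2586)
x0=np.array([.62,-.096])
move_straight([x0[0]-.03,x0[1]-.06,.24],.25)
w=wrist();pts=[];
for r in outline_of("chuck_b_mid",w):
    x,e=fit([(w,r["mask"])],atz(w,r["centre"],.05)[:2]);pts.append(r["centre"])
    print(round(r["score"],2),np.round(r["centre"],1),np.median(w["image"][r["mask"]],0),x,e)
save(w,"w3",pts)
save(grab_frame("top"),"top2");print(get_time_s())
E
```

```text
touch True [0.53757655 0.2585932  0.06005816] [-1.0247806  -0.40170484  3.86810946]
open 0.44922541573630415 [0.34320743 0.26004101 0.42718021]
0.61 [362.9 139.2] [168. 160. 152.] [ 0.62312365 -0.09547658] [ 0. -0.]
15.2083
```

View pics/w3.png

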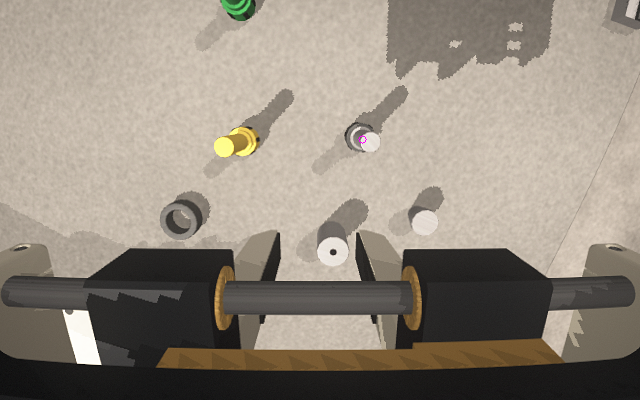

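View pics/top2.png

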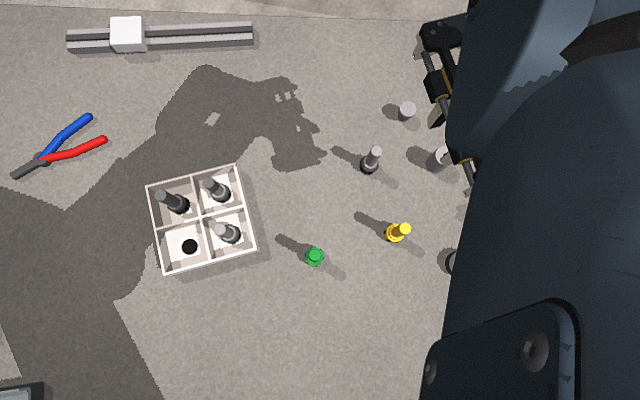

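Chuck A stands upright in cell 1, at (172,202) in the top view. B is at (365,139) in the wrist view, which gives (0.623, -0.0955), and the top view agrees. Now B.

```bash
python3 - <<'E'
from h import *
set_gripper(.6)
pick(.6231,-.0955)
if .15<get_opening()<.3:
    place(.4613,.2359)
    move_straight([.40,-.05,.25],.25)
save(grab_frame("top"),"top3"); 
f=grab_frame("side");save(f,"side3");print(get_time_s())
E
python3 -c "
import cv2;a=cv2.imread('pics/top3.png')[130:310,110:430];b=cv2.imread('pics/side3.png')[90:290,180:480]
cv2.imwrite('pics/end.png',cv2.vconcat([cv2.resize(a,(533,300)),cv2.resize(b,(533,300))]))"
```

```text
grip 0.20872900628577037 [ 0.15374118  0.3605181  -0.32463149] [ 0.62317812 -0.09550329  0.05604132]
lifted 0.21051926678344166 [ 0.20765068 -0.69201238 -3.57349271]
touch True [0.46128251 0.23590083 0.0600188 ] [-1.4127606  -0.80559591  5.33451505]
open 0.4489336402329923 [-0.32667437  0.01515131  0.19297183]
27.175
```

View pics/end.png

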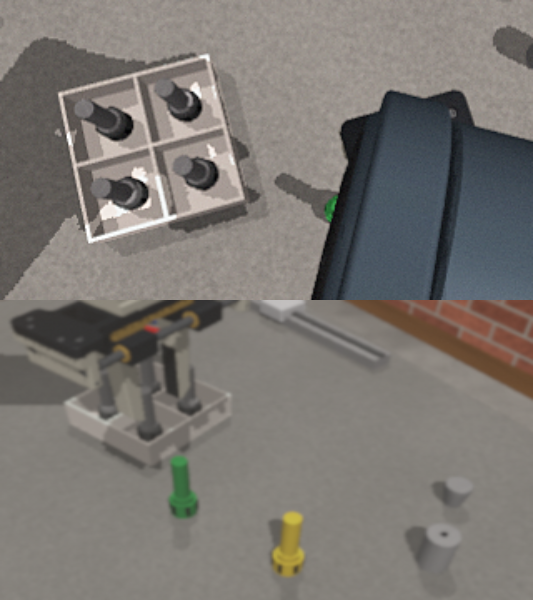

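The top view shows all four cells holding upright chucks. In the side view the gripper overlaps the box, so I'll check the arm's pose before handing in.

```bash
python3 - <<'E'
from h import *
print(get_position(),get_opening(),get_force())
f=grab_frame("side");print(proj(f,[get_position()]),proj(f,[[.4613,.2359,.1]]))
p=get_position()
move_straight([.42,-.2,.28],.25);print(get_position())
save(grab_frame("side"),"side4");print(get_time_s())
E
python3 -c "
import cv2;b=cv2.imread('pics/side4.png')[90:290,180:480];cv2.imwrite('pics/end2.png',cv2.resize(b,(600,400)))"
```

```text
[ 0.39999847 -0.04931438  0.24978452] 0.4503326777700915 [ 0.5681152   0.23640207 -0.28950781]
[[267.22160787 160.26081254]] [[237.18906467 138.55993677]]
[ 0.41969948 -0.19896685  0.27954344]
28.0417
```

View pics/end2.png

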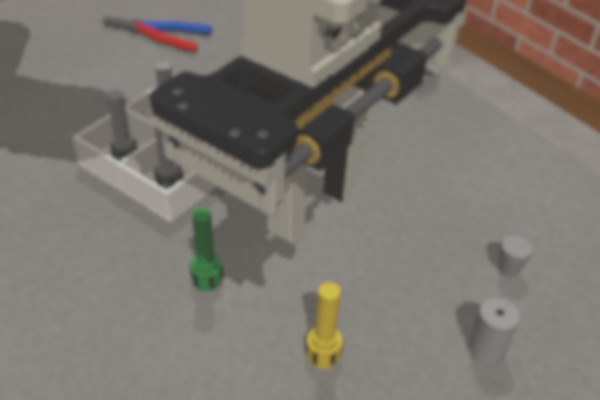

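The gripper was only in the camera's line of sight. It is well clear and empty, and the chucks stand in the box. Handing in.

```bash
python3 -c "
from bench import *
dwell(.3);close_job();print(get_time_s())"
```

```text
the job is handed in; nothing more can be done
the job is handed in; nothing more can be done
```

Both steel collet chucks are in the two empty cells of the white box, one per cell, standing upright on their nuts. The job was handed in after about 28 s of the 54 s allowed.

- **Placing:** I lowered each chuck slowly until the force reading showed contact. Both touched at a TCP height of 60 mm, exactly where the cell floor should be, and only then did I open the gripper. The contact force was about 4–5 N.
- **Last checks:** The final top view shows all four cells holding upright chucks. The gripper was clear of everything, read no load, and the green and yellow look-alikes were not touched.
- **Doubts:** The networks missed chuck B in the first top and side pictures; I found it by eye and confirmed it with the wrist camera. In the last side views the gripper partly hid the box, so the top view and the force readings are the main evidence. No check failed.

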